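# Slide the accessory box back onto the sewing machine's free arm

### The job

The mending is done: slide the loose white U-shaped accessory box onto the sewing machine's free arm from the arm's open end, and push it fully home until it clicks in, so that the flat sewing bed is complete again. Press it home gently, do not ram it, and leave everything else on the counter where it is.

Things in the scene. Friction and masses are not known exactly. Their poses are not given: they have to be found in the camera images.
- machine: White sewing machine, fixed, 385 mm long, 180 deep, 290 high. Origin: on the counter under the tip of its free arm's open end, mid-width. +y runs out of that open end; -x is the sewer's side; z up. The free arm is a low beam from the pillar (y -200 mm) to y 0, 73 mm wide, top at z 78, open end half-round. At home the box's origin and axes coincide with these.
- track_mouth (a point): Tip of the free arm's open end (the face of its small black rubber stop pad), 30 mm above the counter; axes as the machine's. Along the arm's foot runs a guide flange 81 mm wide, z 11 to 18 mm, with a half-round end too (radius 40 mm, 3 mm behind the tip), undercut to 60 mm wide below: the box goes on only from this end, along the arm, not from above.
- head (a point): Lower edge of the machine's head, in the middle of its face over the open end: 24 mm in from the arm's tip, 148 mm above the counter. The head reaches 62 mm to either side and up to 290 mm; needle and presser foot hang below it 40 mm farther in. Keep the gripper clear of it.
- latch (a point): Midway between the two small spring rollers in the free arm's sides, 122.5 mm in from the tip, z 52. They make the click: in the last 10 mm the box's bumps (on the slot walls, 19.5 mm inside the mouth) must be forced past them; only the last 3 mm are pulled home. Sliding takes 1 to 5 N, the click 10 to 21 N in all, then comes a hard stop; over 35 N there is ramming.
- accessory_box: Loose white closed plastic box, a U in plan, 0.3 to 0.6 kg, lying flat: 200 mm long, 170 wide, 76 high. Origin: on its underside, middle of the inner end face of the U's slot, the face that stops on the arm's tip. +y out of its closed end; z up. Starts 190 to 235 mm from home, slot towards the machine, up to 40 mm off the line, 20 degrees askew.
- box_slot (a point): Middle of the slot's open mouth, 145 mm from the slot's inner end face, 30 mm above the underside. The slot is 85 mm wide (2 mm clearance each side of the flange), open above. Limbs beside it: front x -92.5 to -42.5 mm, back x +42.5 to +77.5 mm. Ribs 6.5 mm deep at the walls' foot (z 1.5 to 8 mm, from 15 mm inside the mouth) run under the flange.
- box_end (a point): Middle of the box's flat outer end face (170 wide, 76 high), 30 mm above the underside; the face to push towards the slot. The closed end compartment is 55 mm thick along y and can be pinched across that, one finger in the slot, while the box is off the arm; once it is well on, nothing is left to grasp and it must be pushed.
- thread_cone: Cone of grey-green thread standing behind the free arm, 52 mm diameter, 100 mm high; origin at the centre of its underside. Leave alone.
- pin_dish: Small steel pin dish behind the machine, 90 mm diameter, 22 mm high; origin at the centre of its underside. Leave alone.
- button_jar: Glass jar with a steel cap behind the machine, 72 mm diameter, 100 mm high; origin at the centre of its underside. Leave alone.
- shears: Shears with black handles lying flat, about 190 mm long along their x, 100 mm wide, 12 mm high; origin under the pivot. Leave alone.

How it is judged:
By the outcome, as a careful person would: the job done as asked, in the order asked, and still so for the second after the job is handed in, with the robot touching nothing.
It also fails if it takes over 54 s, if anything falls off the work surface, if the arm or the gripper's body presses on something with over 40 N, if the wrist force passes 120 N, or if a joint passes its speed limit or range.

### The arm

A 7-joint arm with a two-finger parallel gripper is mounted at the origin on the work surface. World frame = base frame: x ahead of the robot, y to its left, z up, the work surface at z = 0. Lengths are in m, angles in rad, forces in N, time in s.
With the tool pointing down it reaches from about 0.35 to 0.9 m from the base axis. Payload 8.1 kg.
Tool frame: the origin (TCP) lies midway between the tips of the shut fingers; the grasp point (between the pads) lies 19 mm behind it; z points along the fingers, y is the line along which they close (so a half turn about z gives the same grasp; the last joint's range is limited). The gripper opens to 92 mm and grips with 3 to 60 N. Pads are 19 mm wide; open, the fingers measure 130 mm over their backs; the gripper's body (75 mm by 190 mm) begins 47 mm behind the grasp point.
Start: joints at [-1.336, 0.434, 0.025, 1.573, -0.012, 1.134, -0.075], TCP at [0.207, 0.59, 0.227] pointing down, gripper open.
Joint ranges: [-2.62, 2.62], [-0.44, 2.09], [-1.27, 1.32], [0.08, 2.57], [-1.32, 4.46], [0.12, 2], [-2.74, 2.74]. Speed limits (rad/s): [2.22, 2.22, 3.01, 3.01, 3.14, 3.14, 3.14].

### API

Orientations are given as a rotation vector (axis times angle).
In Python, from cell import arm gives the robot as it stands.
- The arm moves only by the tool arm_command, never from a script. Its arguments are lists of equal length, an entry for each row: "dp": the shift along the tool's x, y, z in units of 25 mm (1.0 is 25 mm), a list of three; "angular": the turn, a rotation vector about the tool's x, y, z in units of 0.15 rad (1.0 is 0.15 rad), a list of three; "claw": the opening, from 0 (shut) to 1 (fully open). In form: {"dp": [[x, y, z], ...], "angular": [[rx, ry, rz], ...], "claw": [claw, ...]}. A call has 1 to 10 rows; each row shifts and turns the commanded pose from where the row before left it, along the tool's axes as they then stand; what a row does not reach is not made up. A row lasts 1/10 s, in which the tool goes at most 50 mm and 8.59 degrees, less where a joint would pass 70% of its speed; a pose out of reach is approached as far as the arm can. A call with a number of a shift or a turn outside -1 to 1 is refused whole. A call with a gripper value outside its range is refused whole. The fingers move at their own pace and stop on an object; "force" is the grip in N (left out, the last holds). Time passes only in rows, so rows that do not move let the fingers close. It gives the time, the measured TCP pose, the force, the opening and the grip force at its end, in the units of the state.
- arm.observe(): the state, without advancing time (a new reading comes with each control period).
- arm.get_image(name): name is "scene" or "top"; returns a dict with "frame" (480x640x3 uint8, red, green, blue), "z_map" (480x640 float32, m along the optical axis (not along the pixel's ray), 0 where there is no reading), "K" (3x3 intrinsics, pixels), "k1" (the pictures are not rectified: a ray, as slopes to the right and down, at radius r is drawn at 1 + k1 r^2 times it, then the intrinsics apply), "R" (3x3) and "t" (3): a world point X has camera coordinates R X + t. Camera axes: x right, y down, z forward; pixel columns grow to the right and rows downward; lengths in m; the calibration is good to about 2 mm. A picture is of the moment at which its call begins.
- arm.sign_off(): hands the job in; it is judged then, once.
The state is a dict: "clock": time; "joints": joint angles; "dq": joint speeds; "joint_efforts": joint torques, N m; "position": TCP position; "ee_rot": TCP orientation; "force": force on the tool from outside, world axes, zero at the start; "ft_torque": the same for the moment, N m; "width": opening from 0.0 (shut) to 1.0 (fully open); "gripper_force": force on a finger pad.
Only numpy, scipy, OpenCV 4.12 (cv2) and the standard library are available. Lean on these libraries where they do the work, as an engineer would, in place of code of your own. Each camera call takes 0.05 s, during which the arm holds its last target. There are 200 camera calls.

## Working session

There is one attempt and no reset: what is moved stays moved. The work goes in short steps, Python scripts to look and compute and a tool call to move; the robot and the scene stay as the last step left them, time stands still between calls to the robot, and variables do not carry over. Pictures are saved under pics/ and viewed, at most 10 in all, crops included, and the job is handed in when it is done.

Besides the shell and the picture viewer there is one more tool, called after "Call:" in YAML: its name, and indented under it one key for each argument. arm_command: Moves the arm, as the interface text tells. Its arguments: {"type":"object","properties":{"dp":{"type":"array","items":{"type":"array","items":{"type":"number"}}},"angular":{"type":"array","items":{"type":"array","items":{"type":"number"}}},"claw":{"type":"array","items":{"type":"number"}},"force":{"type":"number"}},"required":["dp","angular","claw"]}

```bash
mkdir -p pics; ls; python3 - <<'E'
from cell import arm
import cv2,numpy as np
for n in("scene","top"):
    d=arm.get_image(n); cv2.imwrite(f"pics/{n}0.png",d["frame"][:,:,::-1]); np.savez(f"{n}0.npz",**d)
    print(n,d["K"],d["k1"],d["R"],d["t"],(d["z_map"]>0).mean())
s=arm.observe()
for k in s: print(k,s[k])
E
```

```text
pics
scene [[494.68003388   0.         318.83350702]
 [  0.         494.68003388 238.4465761 ]
 [  0.           0.           1.        ]] -0.09604005643346598 [[ 0.22921265  0.97336059  0.0055429 ]
 [ 0.79248871 -0.1833074  -0.58168724]
 [-0.56517538  0.13772276 -0.81339365]] [-0.22980517 -0.37683249  1.56511941] 0.9958072916666667
top [[477.75697138   0.         324.42788984]
 [  0.         477.75697138 246.74740562]
 [  0.           0.           1.        ]] -0.02008898360356161 [[ 0.02412955 -0.99970833  0.00100647]
 [-0.97507692 -0.02375712 -0.22059146]
 [ 0.22055103  0.00434138 -0.97536577]] [0.09060913 0.6307534  1.13731278] 0.9959798177083333
clock 0.1
joints [-1.33562553  0.43517649  0.02499058  1.57401399 -0.0116029   1.13398033
 -0.0750991 ]
dq [-0.00088413 -0.00338266 -0.00103432 -0.00202786  0.00011026  0.00028495
 -0.00035445]
joint_efforts [ 2.67940108e-03 -6.69120884e+01  9.87802595e-01 -3.15146112e+01
 -6.05549128e-02  3.74273874e-02  1.81744207e-05]
position [0.20702224 0.58923218 0.22600619]
ee_rot [-5.28164508e-01 -3.09676826e+00  2.24474835e-03]
force [-0.65324452  0.29896715 -0.05846794]
ft_torque [-0.03943323  0.02164346 -0.06555782]
gripper_force 0.0
width 0.9998940150170212
```

View pics/scene0.png

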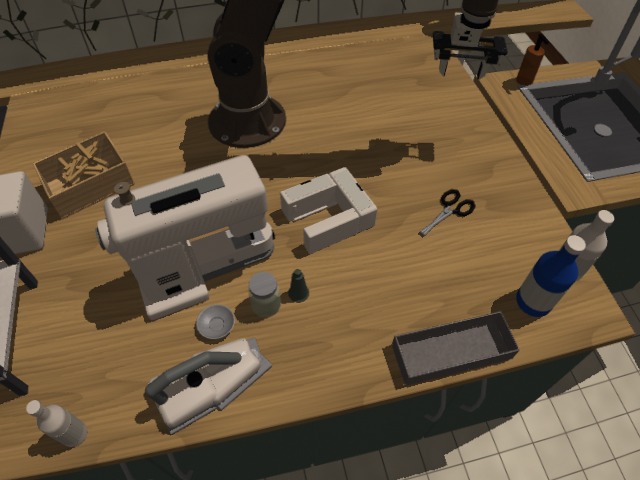

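View pics/top0.png

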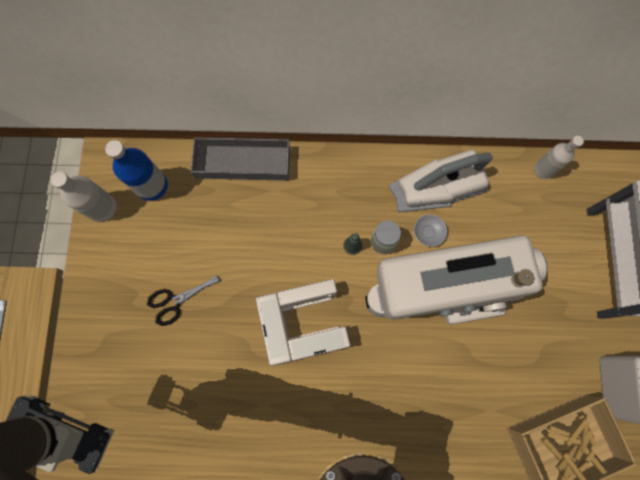

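The scene view shows the machine at (190,235), with its free-arm tip near (270,240), and the box at (330,210). The top view shows the box at (300,320) with its slot facing right, the machine head's left end at (370,298), and the cone at (353,243).

```bash
cat > h.py <<'E'
import numpy as np,cv2
def cloud(d):
    K=d["K"];k1=float(d["k1"]);z=d["z_map"]
    v,u=np.mgrid[:480,:640].astype(float)
    p=cv2.undistortPoints(np.stack([u.ravel(),v.ravel()],1)[:,None],K,np.array([k1,0,0,0,0.]))[:,0]
    c=np.concatenate([p,np.ones((len(p),1))],1)*z.ravel()[:,None]
    return ((c-d["t"])@d["R"]).reshape(480,640,3)
def box(P,zlo=.069,zhi=.083,reg=None):
    m=(P[...,2]>zlo)&(P[...,2]<zhi)
    if reg: m&=(P[...,0]>reg[0])&(P[...,0]<reg[1])&(P[...,1]>reg[2])&(P[...,1]<reg[3])
    return P[m],m
E
python3 - <<'E'
from h import *
for n in("top","scene"):
    d=dict(np.load(n+"0.npz"));P=cloud(d);f=d["frame"]
    print(n,"table z",np.median(P[...,2][np.abs(P[...,2])<.02]))
    Q,m=box(P,reg=(.2,.75,-.5,.35))
    white=(f.min(2)>110)
    nl,L,st,c=cv2.connectedComponentsWithStats((m).astype(np.uint8))
    for i in range(1,nl):
        if st[i,4]>60:
            q=P[L==i]; r=cv2.minAreaRect((q[:,:2]*1000).astype(np.float32))
            print(st[i],q.mean(0).round(4),r,f[L==i].mean(0).round())
            np.save(f"{n}_c{i}.npy",q)
    # machine top
    Q=P[(P[...,2]>.27)&(P[...,2]<.3)&(P[...,0]>.2)&(P[...,0]<.75)&(P[...,1]<.1)&(P[...,1]>-.6)]
    print("mach top",len(Q),Q.mean(0),cv2.minAreaRect((Q[:,:2]*1000).astype(np.float32)))
E
```

```text
top table z 1.783808759091443e-05
[373 225  27  24 101] [ 0.6452 -0.0409  0.0744] ((651.778564453125, -43.592987060546875), (69.47871398925781, 45.01595687866211), 58.794551849365234) [104. 104.  88.]
[ 256  279   94   87 3640] [0.4308 0.1693 0.0759] ((440.7528381347656, 156.20529174804688), (170.32229614257812, 200.12255859375), 14.834418296813965) [194. 185. 171.]
[368 284  16  30 302] [ 0.4976 -0.0219  0.0778] ((498.08758544921875, -19.03622817993164), (71.22373962402344, 33.81144332885742), 10.957467079162598) [189. 177. 165.]
[523 407  56  24 114] [ 0.229  -0.4391  0.0759] ((227.5134735107422, -433.959228515625), (4.725629806518555, 141.64276123046875), 22.57115936279297) [83. 67. 44.]
mach top 8730 [ 0.5244239  -0.16886762  0.28878392] ((531.2626342773438, -187.21115112304688), (125.22537231445312, 345.8607482910156), 11.270864486694336)
scene table z 0.00019217712512169813
[ 73 167  53  26 204] [ 0.227  -0.4357  0.0766] ((225.0576171875, -431.51397705078125), (11.184028625488281, 148.21054077148438), 23.337244033813477) [76. 59. 39.]
[ 280  167   97   73 2564] [0.4402 0.1659 0.0757] ((441.5367736816406, 156.04713439941406), (174.59664916992188, 200.8380126953125), 14.608122825622559) [164. 153. 139.]
[ 190  222   82   46 1647] [ 0.5247 -0.1167  0.0777] ((513.811767578125, -100.45155334472656), (78.69047546386719, 196.1566162109375), 11.540844917297363) [91. 83. 76.]
[144 272  54  24 199] [ 0.6078 -0.2524  0.0756] ((605.0371704101562, -255.0147705078125), (16.947446823120117, 127.69425964355469), 11.607053756713867) [69. 63. 57.]
[249 284  30  20 161] [ 0.6845 -0.0514  0.0749] ((676.127685546875, -50.841365814208984), (66.82245635986328, 46.942779541015625), 86.44403839111328) [85. 81. 65.]
mach top 7150 [ 0.54356097 -0.17851954  0.28822761] ((533.1747436523438, -185.7210235595703), (126.46234130859375, 346.2770690917969), 11.64038372039795)
```

```bash
cat >> h.py <<'E'
def ax(deg):
    a=np.radians(deg); return np.array([np.cos(a),np.sin(a)]),np.array([-np.sin(a),np.cos(a)])
E
python3 - <<'E'
from h import *
P={n:cloud(dict(np.load(n+"0.npz"))) for n in("top","scene")}
# yaw from the vertical end face/side of machine & head top; robust edge fits
for n in P:
    p=P[n].reshape(-1,3)
    ex,ey=ax(11.4)
    c=np.array([.493,.0066])
    l=np.c_[(p[:,:2]-c)@ex,(p[:,:2]-c)@ey,p[:,2]]
    for nm,zl,zh,y0,y1 in(("head",.2,.255,-.36,-.05),("arm",.074,.081,-.09,-.04)):
        m=(l[:,2]>zl)&(l[:,2]<zh)&(l[:,1]>y0)&(l[:,1]<y1)&(abs(l[:,0])<.08)
        q=l[m]; 
        for lo in np.linspace(y0,y1,5)[:-1]:
            s=q[(q[:,1]>=lo)&(q[:,1]<lo+(y1-y0)/4)]
            if len(s)>5: print(n,nm,lo.round(3),len(s),np.percentile(s[:,0],[1,50,99]).round(4))
    # head face over open end: z .16-.25
    m=(l[:,2]>.17)&(l[:,2]<.25)&(abs(l[:,0])<.05)&(l[:,1]>-.05)&(l[:,1]<.02)
    q=l[m]
    if len(q)>20:
        print(n,"face",len(q),np.median(q[:,1]),np.polyfit(q[:,0],q[:,1],1))
    # arm tip
    m=(l[:,2]>.02)&(l[:,2]<.081)&(abs(l[:,0])<.05)&(l[:,1]>-.04)&(l[:,1]<.02)
    q=l[m]
    for x0 in np.arange(-.04,.04,.01):
        s=q[(q[:,0]>=x0)&(q[:,0]<x0+.01)&(q[:,2]>.073)]
        if len(s): print(n,"tip x",x0.round(3),len(s),s[:,1].max().round(4), np.sort(s[:,1])[-3:].round(4))
E
```

```text
top head -0.36 48 [-0.0657 -0.0638 -0.0633]
top head -0.282 61 [-0.0695 -0.0635 -0.0631]
top head -0.205 33 [-0.0754 -0.067  -0.0629]
top head -0.128 28 [-0.0631 -0.0628 -0.0625]
top arm -0.052 33 [-0.0341 -0.003   0.0353]
top face 99 -0.025061583888409237 [-0.0054068  -0.02539817]
top tip x -0.04 9 -0.0299 [-0.0319 -0.03   -0.0299]
top tip x -0.03 29 -0.0167 [-0.0191 -0.0189 -0.0167]
top tip x -0.02 40 -0.014 [-0.0155 -0.0148 -0.014 ]
top tip x -0.01 44 -0.0103 [-0.0121 -0.0113 -0.0103]
top tip x 0.0 43 -0.0115 [-0.0118 -0.0116 -0.0115]
top tip x 0.01 40 -0.0131 [-0.014  -0.0133 -0.0131]
top tip x 0.02 29 -0.0204 [-0.0225 -0.0205 -0.0204]
top tip x 0.03 5 -0.0328 [-0.0352 -0.0349 -0.0328]
scene head -0.36 602 [0.0309 0.0598 0.0642]
scene head -0.282 641 [0.0564 0.0601 0.0642]
scene head -0.205 446 [0.0554 0.0598 0.0628]
scene head -0.128 487 [0.0528 0.0601 0.0629]
scene arm -0.09 57 [0.0006 0.0194 0.0365]
scene arm -0.078 39 [0.01   0.0252 0.0352]
scene arm -0.065 47 [-0.002   0.0222  0.0369]
scene arm -0.052 61 [-0.0024  0.0208  0.0373]
scene tip x -0.02 5 -0.0122 [-0.0151 -0.0142 -0.0122]
scene tip x -0.01 27 -0.011 [-0.0135 -0.0119 -0.011 ]
scene tip x 0.0 37 -0.0116 [-0.0129 -0.0124 -0.0116]
scene tip x 0.01 35 -0.0145 [-0.0159 -0.0148 -0.0145]
scene tip x 0.02 22 -0.02 [-0.0215 -0.0208 -0.02  ]
scene tip x 0.03 9 -0.0324 [-0.0341 -0.0324 -0.0324]
```

```bash
cat >> h.py <<'E'
from scipy.spatial.transform import Rotation as Ro
def need(arm,xyz,yaw_ty):
    """units of shift (present tool axes) to xyz; turn (units) to bring tool y to world yaw, tool down"""
    s=arm.observe();R=Ro.from_rotvec(s["ee_rot"])
    d=R.inv().apply(np.array(xyz)-s["position"])/.025
    ty=np.array([*ax(yaw_ty)[0],0]);tz=np.array([0,0,-1.]);T=Ro.from_matrix(np.c_[np.cross(ty,tz),ty,tz])
    w=(R.inv()*T).as_rotvec()/.15
    print("pos",s["position"].round(4),"t",s["clock"],"dp",d.round(2),"turn",w.round(2),"F",np.round(s["force"],1),"j",np.round(s["joints"],2),"w",round(s["width"],3))
E
python3 -c "
from h import *; from cell import arm
need(arm,(.430,.228,.20),104.7)"
```

```text
pos [0.207  0.5892 0.226 ] t 0.1 dp [-13.2  -10.67   1.06] turn [-0.01 -0.   -3.96] F [-0.7  0.3 -0.1] j [-1.34  0.44  0.02  1.57 -0.01  1.13 -0.08] w 1.0
```

Call:
arm_command:
  dp:
    - [-0.66,-0.53,0]
    - [-0.66,-0.53,0]
    - [-0.66,-0.53,0]
    - [-0.66,-0.53,0]
    - [-0.66,-0.53,0]
    - [-0.66,-0.53,0]
    - [-0.66,-0.53,0]
    - [-0.66,-0.53,0]
    - [-0.66,-0.53,0]
    - [-0.66,-0.53,0]
  angular:
    - [0,0,0]
    - [0,0,0]
    - [0,0,0]
    - [0,0,0]
    - [0,0,0]
    - [0,0,0]
    - [0,0,0]
    - [0,0,0]
    - [0,0,0]
    - [0,0,0]
  claw: [1,1,1,1,1,1,1,1,1,1]

```text
clock: 1.1
position: [0.3194, 0.4087, 0.2266]
ee_rot: [-0.528, -3.097, 0.0]
force: [0.5, 0.2, -0.0]
width: 1.002
gripper_force: 0.0
```

Call:
arm_command:
  dp:
    - [-0.66,-0.53,0]
    - [-0.66,-0.53,0]
    - [-0.66,-0.53,0]
    - [-0.66,-0.53,0]
    - [-0.66,-0.53,0]
    - [-0.66,-0.53,0]
    - [-0.66,-0.53,0]
    - [-0.66,-0.53,0]
    - [-0.66,-0.53,0]
    - [-0.66,-0.53,0]
  angular:
    - [0,0,0]
    - [0,0,0]
    - [0,0,0]
    - [0,0,0]
    - [0,0,0]
    - [0,0,0]
    - [0,0,0]
    - [0,0,0]
    - [0,0,0]
    - [0,0,0]
  claw: [1,1,1,1,1,1,1,1,1,1]

```text
clock: 2.1
position: [0.4309, 0.2291, 0.2267]
ee_rot: [-0.528, -3.097, 0.0]
force: [-0.0, -0.1, -0.5]
width: 1.001
gripper_force: 0.0
```

Call:
arm_command:
  dp:
    - [0,0,0]
    - [0,0,0]
    - [0,0,0]
    - [0,0,0]
    - [0,0,0]
    - [0,0,0]
    - [0,0,0]
    - [0,0,0]
  angular:
    - [0,0,-0.66]
    - [0,0,-0.66]
    - [0,0,-0.66]
    - [0,0,-0.66]
    - [0,0,-0.66]
    - [0,0,-0.66]
    - [0,0,0]
    - [0,0,0]
  claw: [1,1,1,1,1,1,1,1]

```text
clock: 2.9
position: [0.4306, 0.2299, 0.2266]
ee_rot: [0.396, -3.116, 0.0]
force: [0.4, 0.3, 0.1]
width: 0.997
gripper_force: 0.0
```

```bash
python3 -c "
from h import *; from cell import arm
need(arm,(.430,.228,.030),104.7)
for n in('top',):
    d=arm.get_image(n);P=cloud(d)
    Q,m=box(P,reg=(.3,.6,.02,.28),zlo=.07,zhi=.081)
    print(cv2.minAreaRect((Q[:,:2]*1000).astype(np.float32)),len(Q))
d=arm.get_image('scene');P=cloud(d)
Q,m=box(P,reg=(.3,.6,.02,.28),zlo=.07,zhi=.081)
print(cv2.minAreaRect((Q[:,:2]*1000).astype(np.float32)),len(Q))
cv2.imwrite('pics/s1.png',cv2.resize(d['frame'][80:300,200:480,::-1],None,fx=2.5,fy=2.5))
"
```

```text
pos [0.4306 0.2299 0.2266] t 2.9 dp [ 0.04 -0.07  7.87] turn [-0.   -0.   -0.02] F [0.4 0.3 0.1] j [-0.69  0.21  0.11  1.9  -0.03  1.03  1.25] w 0.997
((448.09136962890625, 128.664306640625), (170.39108276367188, 143.11061096191406), 14.870165824890137) 1572
((439.66094970703125, 154.47784423828125), (175.1228485107422, 200.34146118164062), 14.769133567810059) 2497
```

View pics/s1.png

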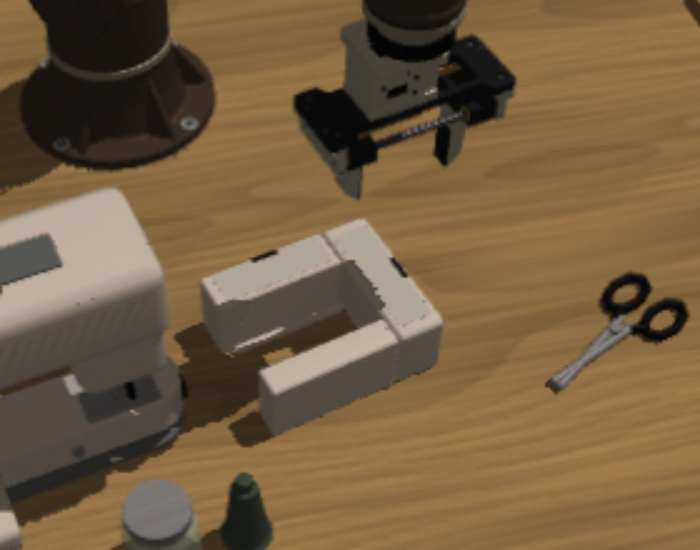

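The crop shows the open gripper above the box's closed end (gripper at 400,110; box end at 390,290), aligned along the box's y, as intended. I'm descending now.

Call:
arm_command:
  dp:
    - [0.04,-0.07,0.8]
    - [0,0,0.8]
    - [0,0,0.8]
    - [0,0,0.8]
    - [0,0,0.8]
    - [0,0,0.8]
    - [0,0,0.8]
    - [0,0,0.8]
    - [0,0,0.8]
    - [0,0,0.6]
  angular:
    - [0,0,0]
    - [0,0,0]
    - [0,0,0]
    - [0,0,0]
    - [0,0,0]
    - [0,0,0]
    - [0,0,0]
    - [0,0,0]
    - [0,0,0]
    - [0,0,0]
  claw: [1,1,1,1,1,1,1,1,1,1]

```text
clock: 4.0
position: [0.4299, 0.2282, 0.0306]
ee_rot: [0.399, -3.116, 0.001]
force: [0.2, -0.1, 0.1]
width: 0.995
gripper_force: 0.0
```

Call:
arm_command:
  dp:
    - [0,0,0]
    - [0,0,0]
    - [0,0,0]
    - [0,0,0]
    - [0,0,0]
    - [0,0,0]
    - [0,0,0]
    - [0,0,0]
    - [0,0,0]
  angular:
    - [0,0,0]
    - [0,0,0]
    - [0,0,0]
    - [0,0,0]
    - [0,0,0]
    - [0,0,0]
    - [0,0,0]
    - [0,0,0]
    - [0,0,0]
  claw: [0.7,0.6,0.5,0.4,0.4,0.4,0.4,0.4,0.4]
  force: 25

```text
clock: 4.9
position: [0.4305, 0.2286, 0.0323]
ee_rot: [-0.401, 3.115, 0.001]
force: [-1.1, -0.2, 7.0]
width: 0.596
gripper_force: 25.0
```

```bash
python3 -c "
from h import *; from cell import arm
need(arm,(.430,.228,.030),104.7)
d=arm.get_image('scene');P=cloud(d)
Q,m=box(P,reg=(.3,.6,.02,.28),zlo=.07,zhi=.081)
print(cv2.minAreaRect((Q[:,:2]*1000).astype(np.float32)),len(Q))
d=arm.get_image('top');P=cloud(d)
Q,m=box(P,reg=(.3,.6,.02,.28),zlo=.07,zhi=.081)
print(cv2.minAreaRect((Q[:,:2]*1000).astype(np.float32)),len(Q))
"
```

```text
pos [0.4305 0.2286 0.0323] t 4.9 dp [ 0.03 -0.02  0.09] turn [ 0.    0.01 -0.  ] F [-1.1 -0.2  7. ] j [-0.65  0.48  0.07  2.11 -0.07  0.55  1.29] w 0.596
((437.88037109375, 163.87026977539062), (172.90182495117188, 218.73902893066406), 15.039998054504395) 1799
((447.8655700683594, 129.46694946289062), (170.1389923095703, 144.7209930419922), 14.765094757080078) 1804
```

```bash
cat >> h.py <<'E'
M=np.array([.4919,.0054]);MY=11.3
def tcp(d,z,lat=.0009,yaw=MY):
    ex,ey=ax(yaw); p=M+(d+.0275)*ey+lat*ex; return (*p,z)
E
python3 -c "
from h import *; from cell import arm
need(arm,tcp(.185,.032),101.3)"
```

```text
pos [0.4305 0.2286 0.0323] t 5.0 dp [-0.65 -0.78  0.01] turn [0.   0.01 0.39] F [-1.2 -1.3  6.8] j [-0.65  0.48  0.07  2.11 -0.07  0.55  1.29] w 0.597
```

Call:
arm_command:
  dp:
    - [0,0,-0.04]
    - [0,0,-0.04]
    - [-0.1,-0.12,0]
    - [-0.13,-0.16,0]
    - [-0.13,-0.16,0]
    - [-0.13,-0.16,0]
    - [-0.13,-0.16,0]
    - [0,0,0]
    - [0,0,0]
  angular:
    - [0,0,0]
    - [0,0,0]
    - [0,0,0.08]
    - [0,0,0.08]
    - [0,0,0.08]
    - [0,0,0.08]
    - [0,0,0.07]
    - [0,0,0]
    - [0,0,0]
  claw: [0.4,0.4,0.4,0.4,0.4,0.4,0.4,0.4,0.4]

```text
clock: 5.9
position: [0.4496, 0.2132, 0.0337]
ee_rot: [0.309, -3.126, 0.0]
force: [0.1, 0.3, -4.3]
width: 0.597
gripper_force: 25.0
```

```bash
python3 -c "
from h import *; from cell import arm
need(arm,tcp(.15,.032),101.3)
d=arm.get_image('top');P=cloud(d)
Q,m=box(P,reg=(.3,.65,.02,.28),zlo=.07,zhi=.081)
print(cv2.minAreaRect((Q[:,:2]*1000).astype(np.float32)),len(Q))
ex,ey=ax(11.3);l=np.c_[(Q[:,:2]-M)@ex,(Q[:,:2]-M)@ey]
for lo in(.03,.06,.09,.12):
    s=l[(l[:,1]>lo)&(l[:,1]<lo+.03)];f=s[s[:,0]<0];b=s[s[:,0]>0]
    print(lo,len(s),f[:,0].min(),f[:,0].max(),b[:,0].min(),b[:,0].max(),'median z',np.median(Q[:,2]))
cv2.imwrite('pics/t2.png',cv2.resize(d['frame'][220:400,220:460,::-1],None,fx=3,fy=3))
"
```

```text
pos [0.4496 0.2132 0.0337] t 5.9 dp [-0.07 -1.38  0.07] turn [ 0. -0.  0.] F [ 0.1  0.3 -4.3] j [-0.62  0.49  0.09  2.08 -0.08  0.57  1.3 ] w 0.597
((512.8391723632812, 110.25033569335938), (172.20652770996094, 276.10260009765625), 88.80280303955078) 1616
0.03 271 -0.09391006740575866 -0.04423517405759331 0.040989273627059945 0.07595114259021028 median z 0.0770946788973941
0.06 412 -0.09371315011782189 -0.044027070987005264 0.041085167384015825 0.07554979413148376 median z 0.0770946788973941
0.09 408 -0.09405292093618042 -0.04409697019706112 0.040582081208374615 0.07574840984867737 median z 0.0770946788973941
0.12 352 -0.09390184597149007 -0.04437354723236471 0.04184968698063828 0.07615634089310783 median z 0.0770946788973941
```

View pics/t2.png

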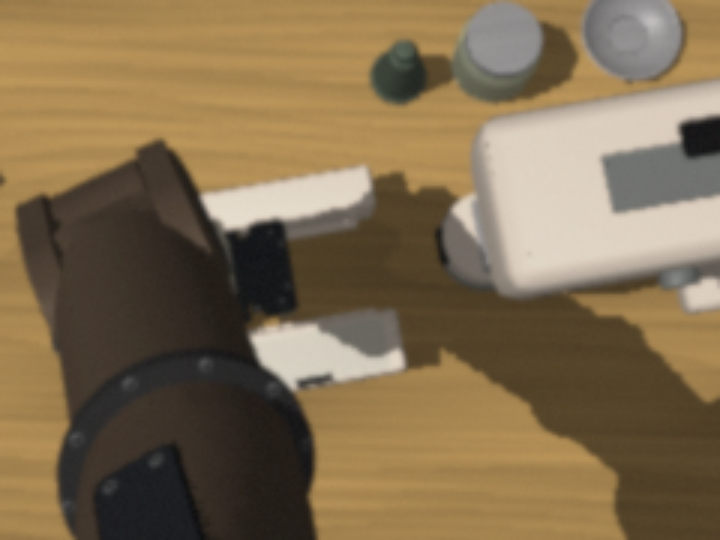

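The view shows the box mouth near (385,270) and the arm tip's black pad at (440,245). The slot is parallel to the arm but about 2 mm towards the sewer, so I'm correcting that, lowering and advancing.

Call:
arm_command:
  dp:
    - [-0.08,0,0.04]
    - [0,-0.2,0]
    - [0,-0.2,0]
    - [0,-0.2,0]
    - [0,-0.2,0]
    - [0,-0.2,0]
    - [0,-0.2,0]
    - [0,-0.2,0]
    - [0,0,0]
  angular:
    - [0,0,0]
    - [0,0,0]
    - [0,0,0]
    - [0,0,0]
    - [0,0,0]
    - [0,0,0]
    - [0,0,0]
    - [0,0,0]
    - [0,0,0]
  claw: [0.4,0.4,0.4,0.4,0.4,0.4,0.4,0.4,0.4]

```text
clock: 6.85
position: [0.4586, 0.1785, 0.0327]
ee_rot: [0.308, -3.126, 0.001]
force: [0.4, 0.2, -5.1]
width: 0.596
gripper_force: 25.0
```

Call:
arm_command:
  dp:
    - [0,-0.2,0]
    - [0,-0.2,0]
    - [0,-0.2,0]
    - [0,-0.2,0]
    - [0,0,0]
  angular:
    - [0,0,0]
    - [0,0,0]
    - [0,0,0]
    - [0,0,0]
    - [0,0,0]
  claw: [0.4,0.4,0.4,0.4,0.4]

```text
clock: 7.35
position: [0.4625, 0.1588, 0.0327]
ee_rot: [0.308, -3.126, 0.001]
force: [0.4, 0.8, -4.4]
width: 0.596
gripper_force: 25.0
```

```bash
python3 -c "
from h import *; from cell import arm
need(arm,tcp(.06,.033),101.3)
d=arm.get_image('top');P=cloud(d)
Q,m=box(P,reg=(.3,.65,-.06,.28),zlo=.07,zhi=.081)
ex,ey=ax(11.3);l=np.c_[(Q[:,:2]-M)@ex,(Q[:,:2]-M)@ey]
for lo in(-.023,.0,.03,.06,.09):
    s=l[(l[:,1]>lo)&(l[:,1]<lo+.03)]
    x=np.sort(s[(abs(s[:,0])<.1),0]);print(lo,x[[0,-1]],[(x[i].round(4),x[i+1].round(4)) for i in np.where(np.diff(x)>.004)[0]])
d=arm.get_image('scene');cv2.imwrite('pics/s3.png',cv2.resize(d['frame'][130:290,180:400,::-1],None,fx=3,fy=3))
"
```

```text
pos [0.4625 0.1588 0.0327] t 7.35 dp [ 0.01 -2.75 -0.01] turn [-0. -0. -0.] F [ 0.4  0.8 -4.4] j [-0.51  0.48  0.09  2.1  -0.07  0.56  1.4 ] w 0.596
-0.023 [-0.0918012   0.07803566] [(np.float64(-0.0421), np.float64(-0.0275)), (np.float64(0.0269), np.float64(0.0429))]
0.0 [-0.09215269  0.07803566] [(np.float64(-0.0421), np.float64(0.0426))]
0.03 [-0.09213264  0.07727578] [(np.float64(-0.0423), np.float64(0.0425))]
0.06 [-0.08384942  0.07787995] [(np.float64(-0.0422), np.float64(0.044))]
0.09 [0.04225132 0.07693777] []
```

View pics/s3.png

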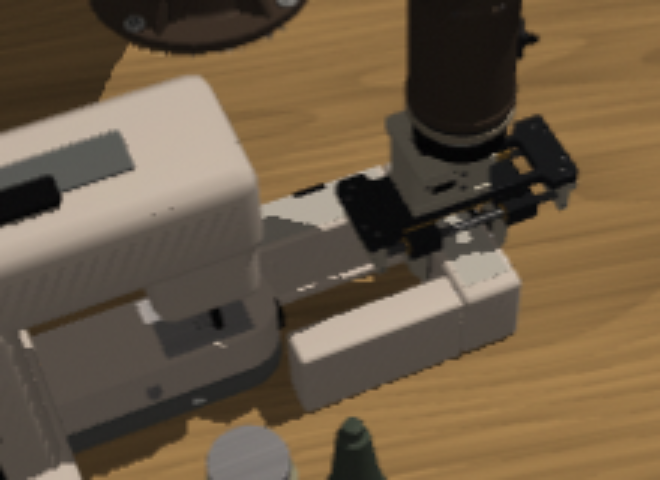

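The view shows the arm tip (275,320) centred between the box limbs, with no contact, and the gripper clear of the head. I'm sliding on further.

Call:
arm_command:
  dp:
    - [0,-0.2,0]
    - [0,-0.2,0]
    - [0,-0.2,0]
    - [0,-0.2,0]
    - [0,-0.2,0]
    - [0,-0.2,0]
    - [0,0,0]
  angular:
    - [0,0,0]
    - [0,0,0]
    - [0,0,0]
    - [0,0,0]
    - [0,0,0]
    - [0,0,0]
    - [0,0,0]
  claw: [0.4,0.4,0.4,0.4,0.4,0.4,0.4]

```text
clock: 8.15
position: [0.4684, 0.1294, 0.0328]
ee_rot: [-0.308, 3.126, -0.001]
force: [-0.5, -0.0, -4.8]
width: 0.598
gripper_force: 25.0
```

Call:
arm_command:
  dp:
    - [0,-0.2,0]
    - [0,-0.2,0]
    - [0,-0.2,0]
    - [0,-0.2,0]
    - [0,-0.2,0]
    - [0,-0.2,0]
    - [0,0,0.01]
    - [0,0,0]
  angular:
    - [0,0,0]
    - [0,0,0]
    - [0,0,0]
    - [0,0,0]
    - [0,0,0]
    - [0,0,0]
    - [0,0,0]
    - [0,0,0]
  claw: [0.4,0.4,0.4,0.4,0.4,0.4,0.4,0.4]

```text
clock: 8.95
position: [0.4741, 0.101, 0.0324]
ee_rot: [0.309, -3.126, -0.0]
force: [-1.0, 0.1, -4.5]
width: 0.602
gripper_force: 25.0
```

Call:
arm_command:
  dp:
    - [0,0,0.02]
    - [0,0,0]
    - [0,0,0]
    - [0,0,0]
    - [0,0,-0.3]
    - [0,0,-0.5]
    - [0,0,-0.8]
    - [0,0,-0.8]
    - [0,0,-0.8]
    - [0,0,-0.8]
  angular:
    - [0,0,0]
    - [0,0,0]
    - [0,0,0]
    - [0,0,0]
    - [0,0,0]
    - [0,0,0]
    - [0,0,0]
    - [0,0,0]
    - [0,0,0]
    - [0,0,0]
  claw: [0.8,0.8,0.8,0.8,0.8,0.8,0.8,0.8,0.8,0.8]

```text
clock: 9.95
position: [0.474, 0.101, 0.1334]
ee_rot: [-0.31, 3.126, 0.0]
force: [0.2, 0.5, 0.2]
width: 0.8
gripper_force: 0.0
```

```bash
python3 -c "
from h import *; from cell import arm
p=np.array(tcp(.07,.0)); 
need(arm,tcp(.14,.15,0),191.3)
need(arm,tcp(.14,.15,0),11.3)
d=arm.get_image('scene');P=cloud(d)
Q,m=box(P,reg=(.3,.65,-.1,.28),zlo=.07,zhi=.081)
ex,ey=ax(11.3);l=np.c_[(Q[:,:2]-M)@ex,(Q[:,:2]-M)@ey]
for a,b in((-.09,-.045),(-.03,0),(.0,.03),(.045,.075)):
    s=l[(l[:,0]>a)&(l[:,0]<b)]; print(a,np.percentile(s[:,1],[0,1,99,100]).round(4))
"
```

```text
pos [0.474  0.101  0.1334] t 9.95 dp [ 0.05  2.81 -0.66] turn [ -0.     0.   -10.47] F [0.2 0.5 0.2] j [-0.4   0.32  0.1   2.03 -0.05  0.8   1.5 ] w 0.8
pos [0.474  0.101  0.1334] t 9.95 dp [ 0.05  2.81 -0.66] turn [ 0.    0.   10.47] F [0.2 0.5 0.2] j [-0.4   0.32  0.1   2.03 -0.05  0.8   1.5 ] w 0.8
-0.09 [-0.0045  0.0003  0.1214  0.1225]
-0.03 [-0.1062 -0.1049  0.122   0.1232]
0.0 [-0.1117 -0.1091  0.1213  0.1233]
0.045 [-0.0756 -0.074   0.1197  0.123 ]
```

Call:
arm_command:
  dp:
    - [0,0.4,-0.1]
    - [0,0.6,-0.1]
    - [0,0.6,0]
    - [0,0.6,0]
    - [0,0.6,0]
    - [0,0,0]
    - [0,0,0]
    - [0,0,0]
    - [0,0,0]
    - [0,0,0]
  angular:
    - [0,0,0]
    - [0,0,0]
    - [0,0,0]
    - [0,0,0.5]
    - [0,0,0.9]
    - [0,0,0.9]
    - [0,0,0.9]
    - [0,0,0.9]
    - [0,0,0.9]
    - [0,0,0.9]
  claw: [0.6,0.6,0.6,0.6,0.6,0.6,0.6,0.6,0.6,0.6]

```text
clock: 11.0
position: [0.4607, 0.1705, 0.1364]
ee_rot: [-1.066, -2.954, 0.001]
force: [0.7, 0.2, 0.2]
width: 0.598
gripper_force: 0.0
```

Call:
arm_command:
  dp:
    - [0,0,0]
    - [0,0,0]
    - [0,0,0]
    - [0,0,0]
    - [0,0,0]
    - [0,0,0]
    - [0,0,0]
  angular:
    - [0,0,0.9]
    - [0,0,0.9]
    - [0,0,0.9]
    - [0,0,0.9]
    - [0,0,0.97]
    - [0,0,0]
    - [0,0,0]
  claw: [0.6,0.6,0.6,0.6,0.6,0.6,0.6]

```text
clock: 11.7
position: [0.4609, 0.1703, 0.1366]
ee_rot: [-1.985, -2.435, 0.001]
force: [0.1, -0.0, 0.5]
width: 0.602
gripper_force: 0.0
```

```bash
python3 -c "
from h import *; from cell import arm
need(arm,tcp(.12,.02,0),11.3)"
```

```text
pos [0.4609 0.1703 0.1366] t 11.7 dp [-0.81 -0.08  4.66] turn [-0.01  0.    0.04] F [ 0.1 -0.   0.5] j [-0.81  0.34  0.45  2.03 -0.2   0.82 -0.05] w 0.602
```

Call:
arm_command:
  dp:
    - [0,-0.08,0.6]
    - [0,0,0.7]
    - [0,0,0.7]
    - [0,0,0.7]
    - [0,0,0.7]
    - [0,0,0.7]
    - [0,0,0.55]
    - [0,0,0]
    - [0,0,0]
  angular:
    - [0,0,0.04]
    - [0,0,0]
    - [0,0,0]
    - [0,0,0]
    - [0,0,0]
    - [0,0,0]
    - [0,0,0]
    - [0,0,0]
    - [0,0,0]
  claw: [0.6,0.6,0.6,0.6,0.6,0.6,0.6,0.6,0.6]

```text
clock: 12.6
position: [0.4594, 0.1694, 0.0208]
ee_rot: [-1.996, -2.426, 0.001]
force: [0.4, 0.3, 0.1]
width: 0.601
gripper_force: 0.0
```

Call:
arm_command:
  dp:
    - [-0.2,0,0]
    - [-0.2,0,0]
    - [-0.2,0,0]
    - [-0.2,0,0]
    - [-0.2,0,0]
    - [-0.1,0,0]
    - [-0.1,0,0]
    - [-0.1,0,0]
    - [-0.1,0,0]
    - [-0.1,0,0]
  angular:
    - [0,0,0]
    - [0,0,0]
    - [0,0,0]
    - [0,0,0]
    - [0,0,0]
    - [0,0,0]
    - [0,0,0]
    - [0,0,0]
    - [0,0,0]
    - [0,0,0]
  claw: [0.6,0.6,0.6,0.6,0.6,0.6,0.6,0.6,0.6,0.6]

```text
clock: 13.6
position: [0.4666, 0.133, 0.0207]
ee_rot: [-1.997, -2.424, -0.001]
force: [-0.7, 2.5, -0.2]
width: 0.601
gripper_force: 1.3
```

```bash
cat > st.py <<'E'
from h import *; from cell import arm
s=arm.observe();ex,ey=ax(MY);p=s["position"][:2]-M
print("t",s["clock"],"tcp y",(p@ey).round(4),"x",(p@ex).round(4),"Fpush",np.round(s["force"][:2]@ey,1),"Flat",np.round(s["force"][:2]@ex,1),"z",s["position"][2].round(4),"Mz",np.round(s["ft_torque"],2))
E
python3 st.py
```

```text
t 13.6 tcp y 0.1301 x 0.0002 Fpush 2.6 Flat -0.2 z 0.0207 Mz [ 0.36  0.08 -0.06]
```

Call:
arm_command:
  dp:
    - [-0.16,0,0]
    - [-0.16,0,0]
    - [-0.16,0,0]
    - [-0.16,0,0]
    - [-0.16,0,0]
    - [0,0,0]
  angular:
    - [0,0,0]
    - [0,0,0]
    - [0,0,0]
    - [0,0,0]
    - [0,0,0]
    - [0,0,0]
  claw: [0.6,0.6,0.6,0.6,0.6,0.6]

```text
clock: 14.2
position: [0.4706, 0.112, 0.0207]
ee_rot: [1.999, 2.423, -0.001]
force: [-0.0, -0.4, 1.2]
width: 0.603
gripper_force: 0.0
```

Call:
arm_command:
  dp:
    - [-0.16,0,0]
    - [-0.16,0,0]
    - [-0.16,0,0]
    - [-0.16,0,0]
    - [-0.16,0,0]
    - [-0.16,0,0]
    - [0,0,0]
  angular:
    - [0,0,0]
    - [0,0,0]
    - [0,0,0]
    - [0,0,0]
    - [0,0,0]
    - [0,0,0]
    - [0,0,0]
  claw: [0.6,0.6,0.6,0.6,0.6,0.6,0.6]

```text
clock: 14.9
position: [0.4752, 0.0885, 0.0207]
ee_rot: [1.999, 2.423, -0.0]
force: [0.9, 0.2, -0.0]
width: 0.6
gripper_force: 0.0
```

```bash
python3 st.py; python3 -c "
from h import *; from cell import arm
d=arm.get_image('scene');P=cloud(d)
Q,m=box(P,reg=(.3,.65,-.1,.28),zlo=.07,zhi=.081)
ex,ey=ax(11.3);l=np.c_[(Q[:,:2]-M)@ex,(Q[:,:2]-M)@ey]
for a,b in((-.09,-.045),(.045,.075)):
    s=l[(l[:,0]>a)&(l[:,0]<b)]; print(a,np.percentile(s[:,1],[0,1,99,100]).round(4))
cv2.imwrite('pics/s4.png',cv2.resize(d['frame'][130:290,180:400,::-1],None,fx=3,fy=3))
"
```

```text
t 14.9 tcp y 0.0848 x -0.0001 Fpush 0.1 Flat 0.9 z 0.0207 Mz [-0.06  0.04 -0.01]
-0.09 [-0.0064 -0.0038  0.0547  0.0565]
0.045 [-0.122  -0.1182  0.0527  0.0569]
```

View pics/s4.png

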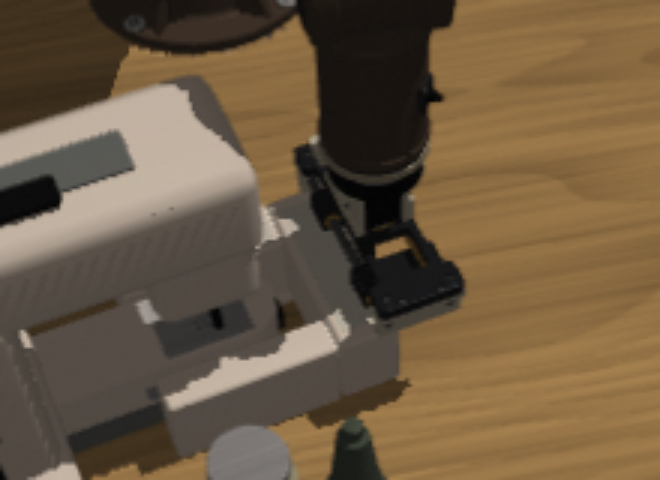

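The view shows the box well on the arm, with its limb end at (170,420), a gap of about 20 mm to the tip pad at (283,310), and the gripper clear of the head. I'm continuing with small steps.

Call:
arm_command:
  dp:
    - [-0.08,0,0]
    - [-0.08,0,0]
    - [-0.08,0,0]
    - [-0.08,0,0]
    - [-0.08,0,0]
  angular:
    - [0,0,0]
    - [0,0,0]
    - [0,0,0]
    - [0,0,0]
    - [0,0,0]
  claw: [0.6,0.6,0.6,0.6,0.6]

```text
clock: 15.45
position: [0.477, 0.0796, 0.0207]
ee_rot: [-1.998, -2.424, -0.0]
force: [-0.4, 2.6, -0.7]
width: 0.597
gripper_force: 1.2
```

```bash
python3 st.py
```

```text
t 15.45 tcp y 0.0756 x -0.0001 Fpush 2.6 Flat 0.1 z 0.0207 Mz [0.35 0.06 0.11]
```

Call:
arm_command:
  dp:
    - [-0.06,0,0]
    - [-0.06,0,0]
  angular:
    - [0,0,0]
    - [0,0,0]
  claw: [0.6,0.6]

```text
clock: 15.65
position: [0.4776, 0.0766, 0.0207]
ee_rot: [-1.998, -2.424, -0.0]
force: [0.3, 2.7, 0.2]
width: 0.602
gripper_force: 1.2
```

```bash
python3 st.py
```

```text
t 15.65 tcp y 0.0726 x -0.0001 Fpush 2.6 Flat 0.8 z 0.0207 Mz [0.4  0.04 0.1 ]
```

Call:
arm_command:
  dp:
    - [-0.04,0,0]
    - [-0.04,0,0]
  angular:
    - [0,0,0]
    - [0,0,0]
  claw: [0.6,0.6]

```text
clock: 15.85
position: [0.4779, 0.0747, 0.0207]
ee_rot: [-1.998, -2.424, -0.0]
force: [-0.2, 4.0, -0.6]
width: 0.598
gripper_force: 2.1
```

Call:
arm_command:
  dp:
    - [-0.04,0,0]
    - [-0.04,0,0]
  angular:
    - [0,0,0]
    - [0,0,0]
  claw: [0.6,0.6]

```text
clock: 16.05
position: [0.4783, 0.0734, 0.0208]
ee_rot: [-1.997, -2.425, -0.001]
force: [-0.1, 8.1, -0.1]
width: 0.602
gripper_force: 3.8
```

Call:
arm_command:
  dp:
    - [-0.04,0,0]
    - [-0.02,0,0]
  angular:
    - [0,0,0]
    - [0,0,0]
  claw: [0.6,0.6]

```text
clock: 16.25
position: [0.4785, 0.0729, 0.0208]
ee_rot: [-1.995, -2.425, -0.002]
force: [-0.1, 10.8, -0.4]
width: 0.6
gripper_force: 5.2
```

```bash
python3 st.py
```

```text
t 16.25 tcp y 0.0688 x 0.0001 Fpush 10.6 Flat 2.0 z 0.0208 Mz [1.85 0.13 0.48]
```

Call:
arm_command:
  dp:
    - [-0.03,0,0]
    - [-0.02,0,0]
  angular:
    - [0,0,0]
    - [0,0,0]
  claw: [0.6,0.6]

```text
clock: 16.45
position: [0.4788, 0.0725, 0.0208]
ee_rot: [-1.994, -2.426, -0.003]
force: [0.9, 13.6, -1.0]
width: 0.6
gripper_force: 6.2
```

Call:
arm_command:
  dp:
    - [-0.03,0,0]
    - [-0.02,0,0]
  angular:
    - [0,0,0]
    - [0,0,0]
  claw: [0.6,0.6]

```text
clock: 16.65
position: [0.4791, 0.0719, 0.0208]
ee_rot: [-1.992, -2.427, -0.003]
force: [-0.7, 15.6, -1.1]
width: 0.598
gripper_force: 7.4
```

```bash
python3 st.py
```

```text
t 16.65 tcp y 0.0677 x 0.0005 Fpush 15.4 Flat 2.4 z 0.0208 Mz [2.68 0.09 0.56]
```

Call:
arm_command:
  dp:
    - [-0.03,0,0]
    - [-0.02,0,0]
  angular:
    - [0,0,0]
    - [0,0,0]
  claw: [0.6,0.6]

```text
clock: 16.85
position: [0.4793, 0.0713, 0.0208]
ee_rot: [-1.991, -2.427, -0.004]
force: [-0.2, 17.4, -1.5]
width: 0.598
gripper_force: 8.5
```

Call:
arm_command:
  dp:
    - [-0.03,0,0]
    - [-0.01,0,0]
  angular:
    - [0,0,0]
    - [0,0,0]
  claw: [0.6,0.6]

```text
clock: 17.05
position: [0.4794, 0.0706, 0.0208]
ee_rot: [-1.991, -2.427, -0.004]
force: [-1.0, 17.6, -0.7]
width: 0.599
gripper_force: 8.9
```

```bash
python3 st.py
```

```text
t 17.05 tcp y 0.0663 x 0.0005 Fpush 17.5 Flat 2.4 z 0.0208 Mz [3.1  0.16 0.52]
```

Force is levelling off and the box is still moving in, so I'll keep going gently.

Call:
arm_command:
  dp:
    - [-0.03,0,0]
    - [-0.01,0,0]
  angular:
    - [0,0,0]
    - [0,0,0]
  claw: [0.6,0.6]

```text
clock: 17.25
position: [0.4796, 0.0696, 0.0208]
ee_rot: [-1.991, -2.427, -0.004]
force: [-0.2, 16.9, -1.2]
width: 0.596
gripper_force: 8.4
```

Call:
arm_command:
  dp:
    - [-0.02,0,0]
    - [0,0,0]
  angular:
    - [0,0,0]
    - [0,0,0]
  claw: [0.6,0.6]

```text
clock: 17.45
position: [0.4799, 0.0685, 0.0208]
ee_rot: [-1.992, -2.427, -0.004]
force: [0.3, 15.4, -0.1]
width: 0.6
gripper_force: 7.2
```

```bash
python3 st.py
```

```text
t 17.45 tcp y 0.0643 x 0.0006 Fpush 15.0 Flat 3.3 z 0.0208 Mz [2.53 0.08 0.6 ]
```

Call:
arm_command:
  dp:
    - [-0.01,0,0]
    - [0,0,0]
  angular:
    - [0,0,0]
    - [0,0,0]
  claw: [0.6,0.6]

```text
clock: 17.65
position: [0.48, 0.0678, 0.0208]
ee_rot: [-1.993, -2.427, -0.003]
force: [1.2, 11.8, -1.3]
width: 0.604
gripper_force: 5.8
```

Call:
arm_command:
  dp:
    - [-0.01,0,0]
    - [0,0,0]
    - [0,0,0]
  angular:
    - [0,0,0]
    - [0,0,0]
    - [0,0,0]
  claw: [0.6,0.6,0.6]

```text
clock: 17.95
position: [0.48, 0.0657, 0.0207]
ee_rot: [-1.996, -2.425, -0.001]
force: [0.3, 4.8, -2.2]
width: 0.598
gripper_force: 2.3
```

```bash
python3 st.py
```

```text
t 17.95 tcp y 0.0615 x 0.0001 Fpush 4.7 Flat 1.2 z 0.0207 Mz [0.84 0.02 0.2 ]
```

Call:
arm_command:
  dp:
    - [-0.04,0,0]
    - [0,0,0]
    - [0,0,0]
  angular:
    - [0,0,0]
    - [0,0,0]
    - [0,0,0]
  claw: [0.6,0.6,0.6]

```text
clock: 18.25
position: [0.4803, 0.0642, 0.0208]
ee_rot: [-1.997, -2.425, -0.001]
force: [1.4, 6.0, -1.7]
width: 0.599
gripper_force: 2.8
```

Call:
arm_command:
  dp:
    - [-0.04,0,0]
    - [0,0,0]
    - [0,0,0]
  angular:
    - [0,0,0]
    - [0,0,0]
    - [0,0,0]
  claw: [0.6,0.6,0.6]

```text
clock: 18.55
position: [0.4803, 0.0642, 0.0208]
ee_rot: [-1.995, -2.425, -0.002]
force: [0.5, 9.2, -0.8]
width: 0.597
gripper_force: 4.4
```

```bash
python3 st.py
```

```text
t 18.55 tcp y 0.0599 x 0.0001 Fpush 8.9 Flat 2.3 z 0.0208 Mz [1.6  0.09 0.44]
```

Call:
arm_command:
  dp:
    - [-0.04,0,0]
    - [-0.04,0,0]
    - [0,0,0]
    - [0,0,0]
  angular:
    - [0,0,0]
    - [0,0,0]
    - [0,0,0]
    - [0,0,0]
  claw: [0.6,0.6,0.6,0.6]

```text
clock: 18.95
position: [0.4803, 0.0641, 0.0208]
ee_rot: [-1.991, -2.427, -0.003]
force: [-1.9, 16.0, 0.5]
width: 0.604
gripper_force: 7.8
```

Call:
arm_command:
  dp:
    - [0.2,0,0]
    - [0.3,0,0]
    - [0.5,0,0]
    - [0.8,0,0]
    - [0.8,0,0]
    - [0,0,-0.8]
    - [0,0,-0.8]
    - [0,0,-0.8]
    - [0,0,0]
    - [0,0,0]
  angular:
    - [0,0,0]
    - [0,0,0]
    - [0,0,0]
    - [0,0,0]
    - [0,0,0]
    - [0,0,0]
    - [0,0,0]
    - [0,0,0]
    - [0,0,0]
    - [0,0,0]
  claw: [0.6,0.6,0.6,0.6,0.6,0.6,0.6,0.6,0.6,0.6]

```text
clock: 19.95
position: [0.4682, 0.125, 0.0808]
ee_rot: [1.998, 2.424, 0.001]
force: [-1.1, -1.0, -0.7]
width: 0.602
gripper_force: 0.0
```

```bash
python3 st.py; python3 -c "
from h import *; from cell import arm
ex,ey=ax(11.3)
for n in('scene','top'):
    d=arm.get_image(n);P=cloud(d)
    Q,m=box(P,reg=(.3,.65,-.15,.28),zlo=.07,zhi=.081)
    l=np.c_[(Q[:,:2]-M)@ex,(Q[:,:2]-M)@ey]
    for a,b in((-.09,-.045),(-.03,.03),(.045,.075)):
        s=l[(l[:,0]>a)&(l[:,0]<b)]; print(n,a,np.percentile(s[:,1],[0,1,99,100]).round(4))
    if n=='scene': cv2.imwrite('pics/s5.png',cv2.resize(d['frame'][130:290,180:400,::-1],None,fx=3,fy=3))
"
```

```text
t 19.95 tcp y 0.1219 x 0.0002 Fpush -0.8 Flat -1.2 z 0.0808 Mz [-0.07  0.06 -0.03]
scene -0.09 [-0.1489 -0.1439  0.0463  0.0469]
scene -0.03 [-0.1639 -0.1592  0.0455  0.0479]
scene 0.045 [-0.1502 -0.1483  0.0446  0.0471]
top -0.09 [-0.145  -0.1413  0.0461  0.0486]
top -0.03 [-0.0427 -0.0414  0.0473  0.0487]
top 0.045 [-0.0452 -0.0423  0.042   0.0439]
```

View pics/s5.png

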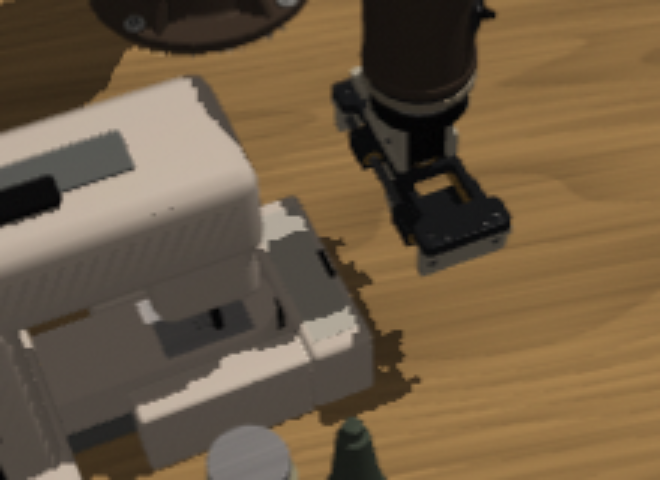

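The view shows the box's inner end up against the tip pad near (282,313), the bed complete, the gripper clear at (430,220), and the cone and jar undisturbed. The force peaked at 17.6 N, then fell as the box clicked in. It met a hard stop, with no further movement at 16 N.

```bash
python3 -c "
from cell import arm
print(arm.sign_off())"
```

```text
the job is handed in; nothing more can be done
None
```

The accessory box is on the free arm and pushed fully home: it clicked in at a peak of about 18 N and met its hard stop at 16 N, with the gripper clear, nothing else touched, and the job handed in at about 20 s.

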